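Close up the wiring box and take off the lockout padlock

ROBOT

A 6-joint arm with a two-finger parallel gripper is mounted at the origin on the work surface. World frame = base frame: x ahead of the robot, y to its left, z up, the work surface at z = 0. Lengths are in mm, angles in rad, forces in N, time in s.
With the tool pointing down it reaches from about 400 to 925 mm from the base axis. Payload 12.5 kg.
Tool frame: the origin (TCP) lies at the centre of the arm's flange, where the gripper is bolted on; the fingertips stand 190 mm ahead of it and the grasp point (between the pads) lies env.grip_point_offset ahead of it (env.grip_point_offset is the distance from the TCP to the grasp point, in mm); z points along the fingers, x is the direction in which the jaws open and shut, and the axes are right-handed (so a half turn about z gives the same grasp; the last joint's range is limited). The gripper opens to 95 mm and grips with 3 to 60 N. Pads are 20 mm wide; open, the fingers measure 119 mm over their backs; the gripper's body (75 mm by 180 mm) begins 59 mm behind the grasp point.
Start: joints at [-1.358, 0.491, 1.559, -0, 1.092, -0.106], TCP at [195.911, -593.501, 404.761] pointing down, gripper open.
Joint ranges: [-3.1, 3.1], [-0.84, 2.19], [0.05, 2.79], [-1.13, 4.28], [0.06, 2.93], [-2.69, 2.69]. Speed limits (rad/s): [2.22, 2.22, 2.79, 3.14, 3.14, 3.14].

INTERFACE

Orientations are given as [roll, pitch, yaw] about the fixed x, y, z axes, in that order (R = Rz(yaw) Ry(pitch) Rx(roll)).
In Python, from cell import state, read_camera, camera_model, job_done, env gives the robot as it stands.
- The arm moves only by the tool arm_command, never from a script. Its argument "steps" is a list of rows, each a list of 6 numbers: the shift along the tool's x, y, z in cm, then the turn, a rotation vector about the tool's x, y, z in degrees. In form: [[dx, dy, dz, rx, ry, rz], ...]. A call has 1 to 12 rows; each row is the pose to reach, as a shift and turn from the pose commanded when the call began, along the tool's axes at that moment; what a row does not reach only later rows make up. A row lasts 1/12 s, in which the tool goes at most 41.7 mm and 7.16 degrees, less where a joint would pass 70% of its speed; a pose out of reach is approached as far as the arm can. A call with a gripper value outside its range is refused whole. "jaw" is the finger opening in cm, from 0 to 9.51, set as the call begins (left out, the last holds). The fingers move at their own pace and stop on an object; the grip force is fixed at half the most. Time passes only in rows, so rows that repeat a pose let the fingers close. It gives the time, the measured TCP pose, the force and the opening at its end, in the units of the state.
- state(): the state, without advancing time (a new reading comes with each control period).
- read_camera(name): name is "side" or "top" or "wrist"; returns the picture (480x640x3 uint8, red, green, blue); there is no depth.
- camera_model(name): a dict with "K" (3x3 intrinsics, pixels), "k1" (the pictures are not rectified: a ray, as slopes to the right and down, at radius r is drawn at 1 + k1 r^2 times it, then the intrinsics apply), "xyz" and "rotation" of the camera in the world. Camera axes: x right, y up, looking along -z (the intrinsics and any distortion apply to the point x, -y, -z); pixel columns grow to the right and rows downward; lengths in mm; the calibration is good to about 2 mm. A picture is of the moment at which its call begins: read the wrist's pose just before it. camera_model takes no time and is no camera call; for the wrist camera it gives the pose at the moment of the call.
- job_done(): hands the job in, once; it reports no verdict.
The state is a dict: "t": time; "joints": joint angles; "qvel": joint speeds; "tau": joint torques, N m; "eef_pos": TCP position; "tcp_rot": TCP orientation; "ft_force": force on the tool from outside, world axes, zero at the start; "moment": the same for the moment, N m; "opening": opening from 0.0 (shut) to 1.0 (fully open).
Only numpy, scipy, OpenCV 4.12 (cv2) and the standard library are available. Lean on these libraries where they do the work, as an engineer would, in place of code of your own. Each camera call takes 0.05 s, during which the arm holds its last target. There are 200 camera calls.

TASK

The repair is finished: first press the white cover plate down until it sits level and flush in the wiring box. Then turn the red padlock's dial clockwise, click by click, until its white pointer meets the green mark, pull the shackle fully out so that it comes out of the hasp eye, and lift the lock out of its pocket. Finish while still holding the open lock in the gripper, still and about 20 cm above the bench, clear of the station and everything else on the bench, with the other loose things left where they are.

Things in the scene. Friction and masses are not known exactly. Their poses are not given: they have to be found in the camera images.
- station: fixed grey switch enclosure 240 (x) x 150 (y) x 40 mm high, origin under its centre. A yellow open pocket on top (floor 52 mm, walls up to 64 mm above the bench), centred 50 mm to -x, holds the padlock with 2 mm play. A steel hasp eye (plate 6 mm thick, 26 mm wide, top 81 mm above the bench), 8 mm to -x and 26 mm to -y of the origin, encloses the shackle's short leg.
- lock: red padlock lying loose, face up, in the pocket, 0.2 kg in all; case 64 (x) x 72 (y) x 28 mm. Origin: centre of its underside; z points up out of its face, +x to the shackle, the way the shackle pulls out. In the pocket its axes are the station's. A green mark at the face's +x edge shows where the pointer must point. Until the shackle is out of the eye the lock cannot be lifted.
- dial (a joint): angle of the black dial on the lock's face, rad: 0 = white pointer at the green mark (open); -1.5 to -0.5 at the start, grows when turned clockwise seen from above; stops at -1.6 and 0.5. It clicks into a notch every 0.3 rad, 0 being one (about 0.1 Nm to pass a click; let go, it settles into the nearest notch). The shackle is blocked unless the dial is within 0.13 rad of 0.
- dial_grip (a point): middle of the dial's grip bar, on the dial's axis, 41.5 mm above the lock's underside. The bar is 44 mm long, 14 wide, 17 high (top 8.5 mm above this point), flat-sided; its length and the x axis of this point lie along the pointer (+x to the white end). Below it a round flange 52 mm across, its top 8.5 mm below this point.
- shackle (a joint): how far the shackle is pulled out, m: 0 shut, 0.032 at its stop. Friction about 2 N, no spring. From 0.025 on its short leg is clear of the hasp eye and the lock can be lifted straight up.
- bow (a point): middle of the shackle's cross bar, 84 mm to +x of the lock's origin when shut, 16 mm above its underside, 28 mm above the enclosure's top; moves with the shackle. The bar is 9 mm wide (x), 10 high, 61 long (y), flat-sided; 43 mm free between the legs, 47 mm between bar and case. It can be pinched from above, closing along the lock's x.
- wiring_box: fixed bare-metal wiring box, 109 (x) x 96 (y) x 55 mm high, origin under its centre, open on top; the cover plate belongs in its mouth (93 x 79 mm).
- seat (a point): centre of the ledge, 50 mm above the bench, on which the cover's underside rests when home; axes as the wiring box.
- cover: white flat loose cover plate 90 (x) x 76 (y) x 5 mm, 0.1 kg; origin: centre of its underside, z up. It lies in the box's mouth tilted by about 0.13 rad: its +x end (the box's +x end) rides 10 mm too high on an orange clip. Pressing that end straight down with about 5 N pushes the clip in, where it stays; home, its top is flush with the rim, 55 mm above the bench.
- press_spot (a point): point on the cover's top, 30 mm to +x of its centre, close to over the clip: the place to press. About 65 mm above the bench at the start, 55 mm when home.
- brass_fitting: bystander: loose stepped brass fitting, 26 mm across, 30 mm tall, standing between the two jobs; origin under its centre
- capacitor: bystander: loose aluminium can, 44 mm across, 75 mm tall, standing; origin under its centre
- screwdriver: bystander: loose blue-handled screwdriver, 190 mm, lying at the front right
- wrench: bystander: loose steel wrench, 180 mm, lying at the right
- copper_ring: bystander: loose copper ring, 90 mm across, 16 mm high, lying near the robot's left
- oil_can: bystander: loose can with a blue label, 56 mm across, 110 mm tall, standing at the left; origin under its centre
Things that resemble listed ones, but are neither listed nor needed, are in the scene too. Leave any purple, turquoise or yellow look-alike of the lock alone.

How it is judged:
By the outcome, as a careful person would: the job done as asked, in the order asked, and still so for the second after the job is handed in, while the arm keeps its last pose, push and grip.
It also fails if it takes over 64 s, if anything falls off the work surface, if the arm or the gripper's body presses on something with over 40 N, if the wrist force passes 120 N, or if a joint passes its speed limit or range.

## Working session

There is one attempt and no reset: what is moved stays moved. The work goes in short steps, Python scripts to look and compute and a tool call to move; the robot and the scene stay as the last step left them, time stands still between calls to the robot, and variables do not carry over. Pictures are saved under pics/ and viewed, about 8 in all and at most 12, crops included, and the job is handed in when it is done.

Besides the shell and the picture viewer there is one more tool, called after "Request:" as name(argument=value, ...) on one line, values as JSON. arm_command: Moves the arm, as the interface text tells. Its arguments: {"type":"object","properties":{"steps":{"type":"array"},"jaw":{"type":"number"}},"required":["steps"]}

```bash
ls; mkdir -p pics
cat > h.py <<'E'
import numpy as np, cv2
from cell import state, read_camera, camera_model, job_done, env
def ray(m,u,v):
    K=np.array(m["K"]);xd=np.array([(u-K[0,2])/K[0,0],(v-K[1,2])/K[1,1]]);x=xd.copy()
    for _ in range(30): x=xd/(1+m["k1"]*(x@x))
    d=np.array(m["rotation"])@np.array([x[0],-x[1],-1]);return np.array(m["xyz"]),d
def onz(m,u,v,z):
    o,d=ray(m,u,v);return o+d*(z-o[2])/d[2]
def proj(m,p):
    c=np.array(m["rotation"]).T@(np.array(p)-m["xyz"]);x=np.array([c[0],-c[1]])/-c[2];x=x*(1+m["k1"]*(x@x))
    K=np.array(m["K"]);return K[0,0]*x[0]+K[0,2],K[1,1]*x[1]+K[1,2]
def snap(n,f):
    m=camera_model(n);im=read_camera(n);cv2.imwrite("pics/"+f,im[:,:,::-1]);np.save("pics/"+f+".npy",m,allow_pickle=True);return m,im
E
python3 - <<'E'
from h import *
print(env.grip_point_offset,state())
for n in("top","side","wrist"):
    m,im=snap(n,n+"0.png");print(n,m["xyz"],np.round(m["rotation"],3).tolist(),m["K"],m["k1"])
E
```

```text
pics
171.3 {'t': 0.0, 'joints': array([-1.35756952e+00,  4.91547375e-01,  1.55946583e+00,  3.84344568e-05,
        1.09171784e+00, -1.05588756e-01]), 'qvel': array([-0.0010347 , -0.00131747,  0.00123404,  0.00013729,  0.00028844,
       -0.00120337]), 'tau': array([-1.64781231e-04, -6.12650299e+01, -2.58185399e+01,  6.93572662e-02,
        4.82584024e-02, -9.73286024e-05]), 'eef_pos': array([ 195.92330384, -593.4533716 ,  404.16356277]), 'tcp_rot': array([-3.14143878e+00,  1.12845907e-03, -1.25199841e+00]), 'ft_force': array([ 0.27070529,  0.41275952, -0.58942124]), 'moment': array([0.00202996, 0.02973638, 0.01576591]), 'opening': 1.0012079249245447}
top [ 315.56423446   -7.1429926  1480.08556457] [0.146, -0.014, -1.553] [[591.22937606   0.         313.95283524]
 [  0.         591.22937606 237.1762753 ]
 [  0.           0.           1.        ]] 0.06490509810464683
side [  450.54233291 -1145.75410204   915.31820051] [0.954, 0.007, -0.072] [[498.02357844   0.         317.63900285]
 [  0.         498.02357844 237.79887074]
 [  0.           0.           1.        ]] 0.012159377869627473
wrist [ 264.67883827 -570.78694785  384.44618624] [-0.264, 0.001, -1.251] [[415.22719031   0.         315.1614365 ]
 [  0.         415.22719031 235.26212535]
 [  0.           0.           1.        ]] -0.047819306587298785
```

View pics/top0.png

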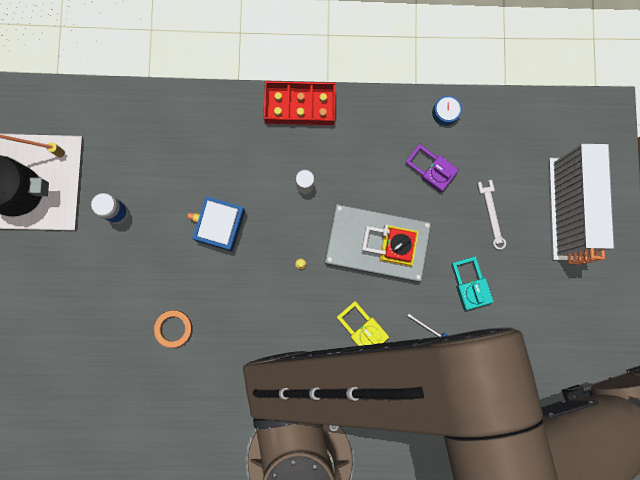

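View pics/side0.png

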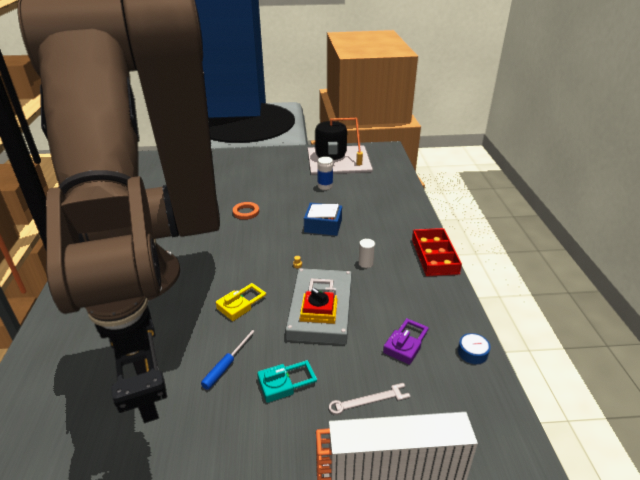

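The listed lock is the red one at top px (400,245), in the yellow pocket on the grey enclosure. Its look-alikes are purple (432,168), turquoise (473,285) and yellow (362,325). The box with the white cover is at (219,223), with its orange clip at (193,217). I'll confirm with an enlarged crop and measure.

```bash
cat >> h.py <<'E'
from scipy.spatial.transform import Rotation as Ro
_cm=camera_model
def camera_model(n):
    m=dict(_cm(n));m["rotation"]=Ro.from_euler("xyz",m["rotation"]).as_matrix();return m
def rect(mask,k=0):
    c=sorted(cv2.findContours(mask.astype(np.uint8),0,2)[0],key=cv2.contourArea)[-1-k];return cv2.minAreaRect(c)
E
python3 - <<'E'
from h import *
im=cv2.imread("pics/top0.png")
a=cv2.resize(im[190:290,320:440],None,fx=5,fy=5,interpolation=2)[:,:600];b=cv2.resize(im[180:270,180:260],None,fx=5,fy=5,interpolation=2)[:,:]
o=np.zeros((500,1000,3),np.uint8);o[:,:600]=a;o[:450,600:1000]=b
cv2.imwrite("pics/crop0.png",cv2.resize(o,(800,400)))
m=camera_model("top");h=cv2.cvtColor(im,cv2.COLOR_BGR2HSV)
sub=np.zeros(h.shape[:2],bool)
def reg(x0,y0,x1,y1):
    s=sub.copy();s[y0:y1,x0:x1]=1;return s
def rep(n,mask,z):
    r=rect(mask);p=[onz(m,*q,z)[:2].round(1).tolist() for q in cv2.boxPoints(r)];print(n,r,onz(m,*r[0],z).round(1),p)
H,S,V=h[...,0],h[...,1],h[...,2]
rep("cover",reg(180,180,260,270)&(S<60)&(V>180),58)
rep("box",reg(180,180,260,270)&(H>95)&(H<125)&(S>120),55)
rep("station",reg(315,195,440,290)&(V>105),40)
rep("case",reg(340,200,430,280)&((H<6)|(H>174))&(S>150)&(V>120),80)
rep("pocket",reg(340,200,430,280)&(H>18)&(H<32)&(S>150)&(V>120),64)
for n,k in(("fit",(285,250,315,280)),):
    rep(n,reg(*k)&(H>15)&(H<35)&(S>120),25)
E
```

```text
cover ((216.8072052001953, 222.08956909179688), (30.959997177124023, 37.23999786376953), 16.260204315185547) [557.6 213.3  58. ] [[523.4, 260.2], [612.1, 239.0], [592.2, 166.0], [503.7, 187.8]]
box ((218.37095642089844, 223.30477905273438), (42.25334930419922, 45.876007080078125), 17.2414608001709) [555.2 209.9  55. ] [[515.5, 273.2], [624.5, 245.3], [595.4, 145.8], [486.8, 174.8]]
station ((377.0, 242.0), (93.99998474121094, 123.99998474121094), 90.0) [ 519.1 -179.    40. ] [[634.1, -24.3], [640.3, -332.8], [406.9, -329.8], [400.8, -28.5]]
case ((400.0509338378906, 244.2283172607422), (26.23040008544922, 28.933300018310547), 10.61965560913086) [ 509.2 -229.4   80. ] [[480.1, -192.2], [549.0, -205.0], [538.5, -266.7], [469.7, -253.6]]
pocket ((398.70513916015625, 245.5235595703125), (32.747108459472656, 35.534095764160156), 10.954061508178711) [ 508.2 -228.7   64. ] [[472.4, -181.7], [558.0, -197.9], [544.2, -275.9], [458.9, -259.0]]
fit ((300.5, 263.5), (9.0, 9.0), 90.0) [463.8   8.2  25. ] [[474.8, 19.6], [475.2, -2.7], [452.9, -3.1], [452.5, 19.1]]
```

View pics/crop0.png

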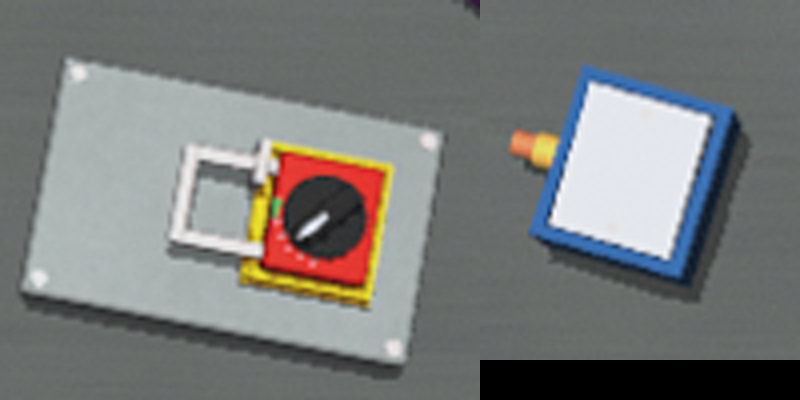

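```bash
cat >> h.py <<'E'
def rel(*targets,start=None):
    "targets: (x,y,z,yaw_rad) tool-down -> rows relative to now"
    s=state();p=np.array(s["eef_pos"]);R=Ro.from_euler("xyz",s["tcp_rot"])
    if start is not None: p=np.array(start[:3]);R=Ro.from_euler("xyz",[np.pi,0,start[3]])
    for t in targets:
        d=R.inv().apply(np.array(t[:3])-p)/10;r=(R.inv()*Ro.from_euler("xyz",[np.pi,0,t[3]])).as_rotvec(degrees=True)
        print(d.round(2).tolist(),r.round(1).tolist())
E
python3 - <<'E'
from h import *
rel((560,-150,420,-.75),(556,212,404,-.24),start=(195.911,-593.501,404.761,-1.252))
E
```

```text
[-30.7, -48.47, -1.52] [0.0, 0.0, -28.8]
[-65.21, -59.44, 0.08] [-0.0, 0.0, -58.0]
```

Request:
arm_command(steps=[[-30.7, -48.5, -1.5, 0, 0, -28.8], [-30.7, -48.5, -1.5, 0, 0, -28.8], [-30.7, -48.5, -1.5, 0, 0, -28.8], [-30.7, -48.5, -1.5, 0, 0, -28.8], [-30.7, -48.5, -1.5, 0, 0, -28.8], [-30.7, -48.5, -1.5, 0, 0, -28.8], [-30.7, -48.5, -1.5, 0, 0, -28.8], [-30.7, -48.5, -1.5, 0, 0, -28.8], [-30.7, -48.5, -1.5, 0, 0, -28.8], [-30.7, -48.5, -1.5, 0, 0, -28.8], [-30.7, -48.5, -1.5, 0, 0, -28.8], [-30.7, -48.5, -1.5, 0, 0, -28.8]])

```text
t: 1.15
eef_pos: [514.1, -205.4, 417.9]
tcp_rot: [3.142, -0.0, -0.749]
ft_force: [0.6, -1.3, -0.5]
opening: 1.001
```

Run:
```python
from h import *
rel((556,212,404,-.24))
```

```text
[-25.36, -33.41, 1.38] [0.0, -0.0, -29.2]
```

Run:
```python
from h import *
m,im=snap("wrist","w_lock0.png")
```

Request:
arm_command(steps=[[-25.0, -33.0, 1.4, 0, 0, -29], [-25.0, -33.0, 1.4, 0, 0, -29], [-25.0, -33.0, 1.4, 0, 0, -29], [-25.0, -33.0, 1.4, 0, 0, -29], [-25.0, -33.0, 1.4, 0, 0, -29], [-25.0, -33.0, 1.4, 0, 0, -29], [-25.0, -33.0, 1.4, 0, 0, -29], [-25.0, -33.0, 1.4, 0, 0, -29], [-25.0, -33.0, 1.4, 0, 0, -29], [-25.0, -33.0, 1.4, 0, 0, -29], [-25.0, -33.0, 1.4, 0, 0, -29], [-25.0, -33.0, 1.4, 0, 0, -29]], jaw=0)

```text
t: 2.2
eef_pos: [554.7, 206.4, 403.2]
tcp_rot: [3.141, 0.001, -0.24]
ft_force: [-0.0, -0.4, -0.3]
opening: 0.214
```

Run:
```python
from h import *
m,im=snap("wrist","w_box0.png");print(state()["eef_pos"])
```

```text
[554.72185797 205.04368718 403.28393268]
```

View pics/w_box0.png

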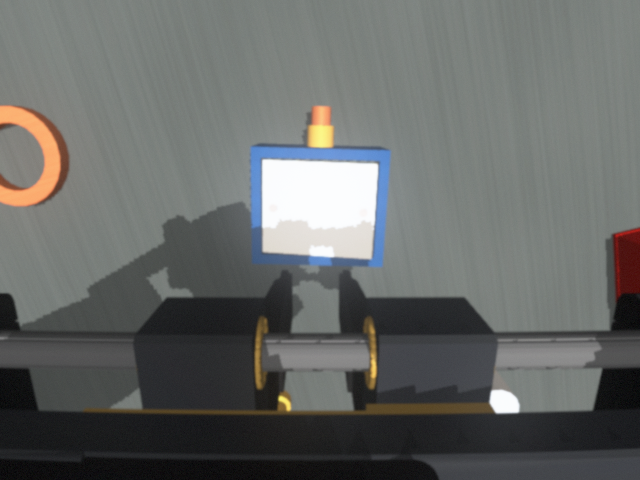

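The wiring box is at about (320,205). The cover spans columns 262-380 and image right is world +x. I'll enlarge it to see which end rides high.

Run:
```python
import cv2,numpy as np
im=cv2.imread("pics/w_box0.png")[135:275,240:400]
g=cv2.resize(im,None,fx=4.5,fy=4,interpolation=2)
cv2.imwrite("pics/crop1.png",g)
c=cv2.cvtColor(cv2.imread("pics/w_box0.png"),cv2.COLOR_BGR2HSV)
mk=((c[...,1]<70)&(c[...,2]>150)).astype(np.uint8);mk[:140]=0;mk[275:]=0;mk[:,:245]=0;mk[:,395:]=0
k=max(cv2.findContours(mk,0,2)[0],key=cv2.contourArea)
print(cv2.approxPolyDP(cv2.convexHull(k),4,True).reshape(-1,2).tolist())
bl=((c[...,0]>95)&(c[...,0]<125)&(c[...,1]>120)).astype(np.uint8);bl[:140]=0;bl[285:]=0
k=max(cv2.findContours(bl,0,2)[0],key=cv2.contourArea)
print(cv2.approxPolyDP(cv2.convexHull(k),4,True).reshape(-1,2).tolist())
```

```text
[[261, 159], [375, 161], [371, 258], [263, 251]]
[[251, 148], [389, 151], [381, 265], [252, 227]]
```

View pics/crop1.png

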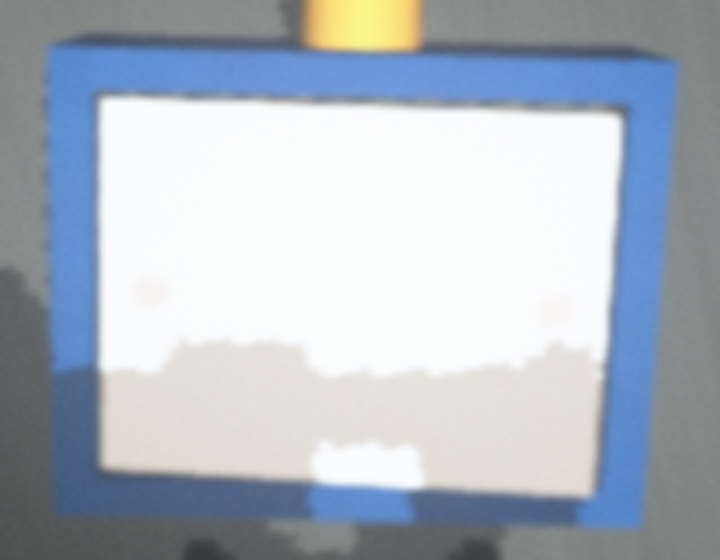

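The cover's right (world +x) edge looks about 4.5% longer than its left edge, and it overlaps the lower rim. The box frame itself is symmetric, so the +x end is the raised one. Computing the press spot.

Run:
```python
from h import *
m=camera_model("wrist")
f=lambda x,y:(240+x/4.5,135+y/4)
C=[onz(m,*f(x,y),z) for x,y,z in((97,95,55),(627,108,65),(597,497,65),(100,470,55))]
B=[onz(m,*f(x,y),55) for x,y in((52,45),(678,62),(642,525),(55,513))]
for P in(C,B):
    P=np.array(P);print(P.round(1).tolist(),P.mean(0).round(1),[np.linalg.norm(P[i]-P[i-1]).round(1) for i in range(4)])
    ax=(P[1]+P[2]-P[0]-P[3])[:2];print(np.arctan2(ax[1],ax[0]))
c=np.mean(C,0);u=ax/np.linalg.norm(ax);sp=c[:2]+30*u;print(sp)
rel((*sp,290,-.24),(*sp,257,-.24),(*sp,246,-.24),(*sp,244,-.24))
print(state()["joints"])
```

```text
[[524.1, 259.9, 55.0], [611.8, 236.7, 65.0], [591.0, 161.8, 65.0], [503.9, 185.7, 55.0]] [557.7 211.   60. ] [np.float64(76.9), np.float64(91.3), np.float64(77.8), np.float64(91.0)]
-0.2633331025839796
[[519.1, 271.0, 55.0], [623.5, 242.1, 55.0], [598.5, 150.1, 55.0], [493.2, 178.7, 55.0]] [558.6 210.5  55. ] [np.float64(95.9), np.float64(108.3), np.float64(95.3), np.float64(109.2)]
-0.26731491213685593
[586.63060132 203.10804261]
[3.15, -0.58, 11.33] [0.0, 0.0, -0.1]
[3.16, -0.59, 14.63] [0.0, 0.0, -0.1]
[3.16, -0.59, 15.73] [0.0, 0.0, -0.1]
[3.16, -0.59, 15.93] [0.0, 0.0, -0.1]
[ 2.42438553e-01  4.44611956e-01  1.64552618e+00 -3.53710984e-04
  1.05243332e+00  4.84194852e-01]
```

Request:
arm_command(steps=[[3.2, -0.6, 4, 0, 0, -1.5], [3.2, -0.6, 8, 0, 0, -1.5], [3.2, -0.6, 11, 0, 0, -1.5], [3.2, -0.6, 13.5, 0, 0, -1.5], [3.2, -0.6, 14.2, 0, 0, -1.5], [3.2, -0.6, 14.5, 0, 0, -1.5], [3.2, -0.6, 14.8, 0, 0, -1.5], [3.2, -0.6, 15.1, 0, 0, -1.5], [3.2, -0.6, 15.1, 0, 0, -1.5]])

```text
t: 3.0
eef_pos: [587.7, 202.5, 254.1]
tcp_rot: [-3.141, -0.002, -0.217]
ft_force: [0.3, -0.8, 0.7]
opening: -0.001
```

Request:
arm_command(steps=[[0, 0, 0.1, 0, 0, 0], [0, 0, 0.25, 0, 0, 0], [0, 0, 0.4, 0, 0, 0], [0, 0, 0.5, 0, 0, 0], [0, 0, 0.6, 0, 0, 0], [0, 0, 0.7, 0, 0, 0], [0, 0, 0.75, 0, 0, 0], [0, 0, 0.75, 0, 0, 0]])

```text
t: 3.67
eef_pos: [587.5, 202.8, 245.4]
tcp_rot: [-3.141, -0.0, -0.217]
ft_force: [1.6, 0.1, 3.4]
opening: 0.003
```

Request:
arm_command(steps=[[0, 0, 0.1, 0, 0, 0], [0, 0, 0.15, 0, 0, 0], [0, 0, 0.15, 0, 0, 0]])

```text
t: 3.92
eef_pos: [587.4, 202.8, 245.3]
tcp_rot: [-3.141, -0.001, -0.217]
ft_force: [-3.2, -1.9, 18.4]
opening: 0.005
```

Request:
arm_command(steps=[[0, 0, -2, 0, 0, 0], [-1.5, 0, -6, 0, 0, 0], [-3, 0, -10, 0, 0, 0], [-3, 0, -14, 0, 0, 0], [-3, 0, -16, 0, 0, 0], [-3, 0, -16, 0, 0, 0]], jaw=3)

```text
t: 4.42
eef_pos: [557.8, 209.5, 408.4]
tcp_rot: [-3.139, -0.006, -0.217]
ft_force: [-1.4, 0.2, -0.1]
opening: 0.308
```

Run:
```python
from h import *
m,im=snap("wrist","w_box1.png")
c=np.array(im)[...,::-1][135:285,230:410]
l=cv2.imread("pics/w_lock0.png")[200:480] ; l=cv2.imread("pics/w_lock0.png")
o=np.zeros((500,1240,3),np.uint8);o[:500,:600]=cv2.resize(c,(600,500));o[:480,600:]=l
cv2.imwrite("pics/v6.png",cv2.resize(o,(800,323)))
print(state()["eef_pos"])
rel((514,-100,404,-.2),(509,-229,404,.77))
```

```text
[557.71084108 209.34171112 405.61515509]
[2.38, 31.15, 0.12] [-0.1, -0.1, -1.0]
[4.67, 43.86, 0.11] [-0.0, -0.2, -56.5]
```

View pics/v6.png

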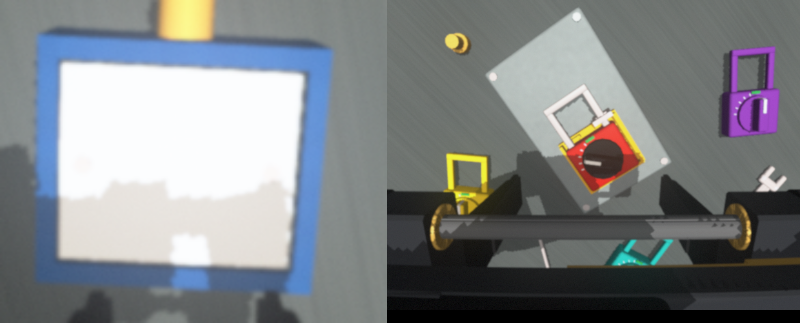

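The cover's edges are now equal in length with even rims, so it's level. On to the lock.

Request:
arm_command(steps=[[4.7, 43.9, 0.5, 0, 0, -56.5], [4.7, 43.9, 0.5, 0, 0, -56.5], [4.7, 43.9, 0.5, 0, 0, -56.5], [4.7, 43.9, 0.5, 0, 0, -56.5], [4.7, 43.9, 0.5, 0, 0, -56.5], [4.7, 43.9, 0.5, 0, 0, -56.5], [4.7, 43.9, 0.5, 0, 0, -56.5], [4.7, 43.9, 0.5, 0, 0, -56.5], [4.7, 43.9, 0.5, 0, 0, -56.5], [4.7, 43.9, 0.5, 0, 0, -56.5], [4.7, 43.9, 0.5, 0, 0, -56.5], [4.7, 43.9, 0.5, 0, 0, -56.5]], jaw=3.5)

```text
t: 5.47
eef_pos: [508.6, -234.2, 396.6]
tcp_rot: [-3.139, 0.001, 0.766]
ft_force: [-0.1, 0.7, -0.3]
opening: 0.369
```

Run:
```python
from h import *
print(state()["eef_pos"],state()["joints"])
m,im=snap("wrist","w_lock1.png")
# crop round predicted lock
u,v=proj(m,(508,-229,80));print(u,v)
u,v=int(u),int(v);y0=max(v-110,0);x0=u-130
cv2.imwrite("pics/crop2.png",cv2.resize(im[y0:y0+200,x0:x0+260,::-1],(780,600),interpolation=2));print(x0,y0)
```

```text
[ 508.56504708 -234.17411044  396.61179455] [-5.49388451e-01  4.07676054e-01  1.72989144e+00 -8.49762845e-04
  1.00699782e+00 -1.31488691e+00]
320.95782404357584 222.46350503184928
190 112
```

View pics/crop2.png

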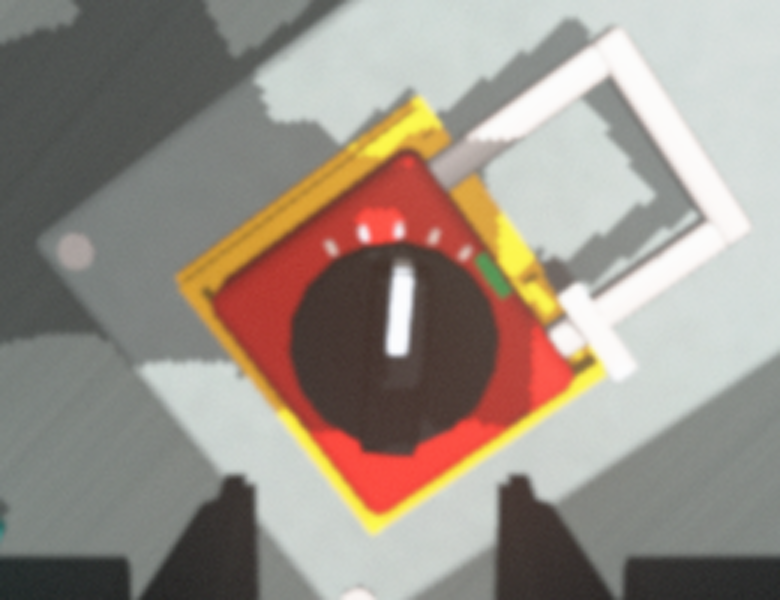

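Run:
```python
from h import *
m=camera_model("wrist");f=lambda x,y,z:onz(m,190+x/3,112+y/3,z)
C=np.array([f(213,297,80),f(377,515,80),f(575,380,80),f(408,155,80)])
ax=(C[2]+C[3]-C[0]-C[1]);yaw=np.arctan2(ax[1],ax[0])
print(C.mean(0),np.degrees(yaw),[np.linalg.norm(C[i]-C[i-1]) for i in range(4)])
d=f(394,341,85);print("dial",d)
a,b=f(397,355,102),f(402,265,102);p=b-a;print("ptr",a,b,np.degrees(np.arctan2(p[1],p[0])))
bow=(f(612,28,73)+f(748,228,73))/2;bi=(f(612,85,73)+f(703,213,73))/2
print("bow outer,inner",bow,bi)
u=np.array([np.cos(yaw),np.sin(yaw)]);c=C.mean(0)[:2]
for q in(bow,bi):print((q[:2]-c)@u)
py=np.arctan2(p[1],p[0]);print("dial ang",yaw-py)
rel((*d[:2],300,py-np.pi/2),(*d[:2],278,py-np.pi/2))
```

```text
[ 509.80279355 -229.975554     80.        ] 79.89353535362032 [np.float64(58.28193048545077), np.float64(69.21730703248774), np.float64(60.595433224273656), np.float64(69.07528678703771)]
dial [ 509.0873275  -229.24146637   85.        ]
ptr [ 508.86035833 -228.33034375  102.        ] [ 495.21738383 -212.66925383  102.        ] 131.06036862925288
bow outer,inner [ 524.697277   -145.48836875   73.        ] [ 524.11816197 -152.67717203   73.        ]
85.78988157720416
78.61100234697456
dial ang -0.8930297084787837
[0.35, -0.27, 9.65] [-0.2, 0.1, 2.8]
[0.36, -0.26, 11.85] [-0.2, 0.1, 2.8]
```

Request:
arm_command(steps=[[0.4, -0.3, 4, 0, 0, 2.4], [0.4, -0.3, 8, 0, 0, 2.4], [0.4, -0.3, 10, 0, 0, 2.4], [0.4, -0.3, 11, 0, 0, 2.4], [0.4, -0.3, 11.6, 0, 0, 2.4], [0.4, -0.3, 11.8, 0, 0, 2.4], [0.4, -0.3, 11.8, 0, 0, 2.4]])

```text
t: 6.1
eef_pos: [510.5, -224.5, 281.1]
tcp_rot: [3.141, -0.0, 0.728]
ft_force: [-0.4, 1.1, 0.7]
opening: 0.367
```

Request:
arm_command(steps=[[0, 0, 0, 0, 0, 0], [0, 0, 0, 0, 0, 0], [0, 0, 0, 0, 0, 0], [0, 0, 0, 0, 0, 0], [0, 0, 0, 0, 0, 0], [0, 0, 0, 0, 0, 0]], jaw=1)

```text
t: 6.6
eef_pos: [509.7, -225.4, 281.8]
tcp_rot: [3.141, 0.002, 0.728]
ft_force: [-9.1, -6.0, 8.8]
opening: 0.147
```

Request:
arm_command(steps=[[0, 0, 0, 0, 0, 0], [0, 0, 0, 0, 0, 0], [-0.36, 0.28, 0.2, 0, 0, 0], [-0.36, 0.28, 0.4, 0, 0, 0], [-0.36, 0.28, 0.4, 0, 0, 0], [-0.36, 0.28, 0.4, 0, 0, 0], [-0.36, 0.28, 0.4, 0, 0, 0]], jaw=3.2)

```text
t: 7.18
eef_pos: [509.5, -229.1, 276.7]
tcp_rot: [-3.141, 0.0, 0.727]
ft_force: [-0.5, 0.2, 0.4]
opening: 0.334
```

Request:
arm_command(steps=[[0, 0, 0, 0, 0, 0], [0, 0, 0, 0, 0, 0], [0, 0, 0, 0, 0, 0], [0, 0, 0, 0, 0, 0], [0, 0, 0, 0, 0, 0], [0, 0, 0, 0, 0, 0]], jaw=1)

```text
t: 7.68
eef_pos: [509.5, -229.1, 276.9]
tcp_rot: [3.141, -0.0, 0.727]
ft_force: [1.4, 1.3, 0.6]
opening: 0.145
```

Request:
arm_command(steps=[[0, 0, 0, 0, 0, 6], [0, 0, 0, 0, 0, 12], [0, 0, 0, 0, 0, 17.2], [0, 0, 0, 0, 0, 17.2], [0, 0, 0, 0, 0, 23], [0, 0, 0, 0, 0, 29], [0, 0, 0, 0, 0, 34.4], [0, 0, 0, 0, 0, 34.4], [0, 0, 0, 0, 0, 40], [0, 0, 0, 0, 0, 46], [0, 0, 0, 0, 0, 51.6], [0, 0, 0, 0, 0, 51.6]])

```text
t: 8.68
eef_pos: [509.8, -229.2, 276.9]
tcp_rot: [3.141, -0.001, -0.174]
ft_force: [3.3, 1.5, -0.8]
opening: 0.145
```

Request:
arm_command(steps=[[0, 0, 0, 0, 0, 0], [0, 0, 0, 0, 0, 0], [0, 0, 0, 0, 0, 0]])

```text
t: 8.93
eef_pos: [509.6, -229.2, 276.9]
tcp_rot: [3.141, -0.001, -0.17]
ft_force: [4.7, 1.0, 0.3]
opening: 0.145
```

Request:
arm_command(steps=[[0, 0, 0, 0, 0, 0], [0, 0, 0, 0, 0, 0], [0, 0, 0, 0, 0, 0], [0, 0, -4, 0, 0, 0], [0, 0, -8, 0, 0, 0], [0, 0, -12, 0, 0, 0], [0, 0, -12, 0, 0, 0]], jaw=3)

```text
t: 9.52
eef_pos: [509.8, -229.4, 403.7]
tcp_rot: [3.138, -0.009, -0.173]
ft_force: [0.4, -0.9, 0.6]
opening: 0.319
```

Request:
arm_command(steps=[[0, 0, 0, 0, 0, 0], [0, 0, 0, 0, 0, 0]])

```text
t: 9.68
eef_pos: [509.1, -229.1, 396.2]
tcp_rot: [-3.142, 0.001, -0.173]
ft_force: [-0.6, -0.7, -1.0]
opening: 0.318
```

Run:
```python
from h import *
print(state()["eef_pos"])
m,im=snap("wrist","w_lock2.png")
u,v=proj(m,(516,-190,80));u,v=int(u),int(v);y0=max(v-110,0);x0=u-130
cv2.imwrite("pics/crop3.png",cv2.resize(im[y0:y0+200,x0:x0+260,::-1],(780,600),interpolation=2));print(x0,y0)
rel((524,-146.6,330,1.394),(524,-146.6,245,1.394))
```

```text
[ 509.0571445  -229.07577529  396.20587899]
186 61
[0.06, -8.38, 6.56] [-0.1, 0.1, -89.8]
[0.07, -8.37, 15.06] [-0.1, 0.1, -89.8]
```

View pics/crop3.png

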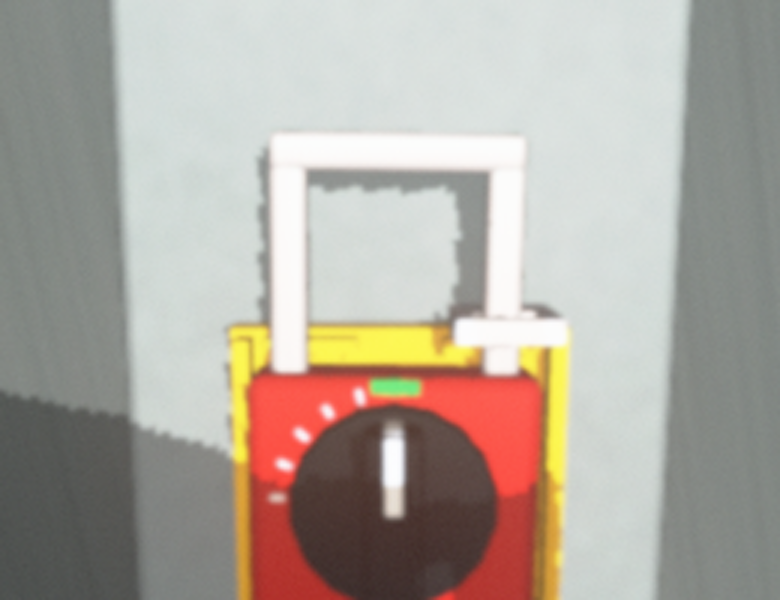

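The pointer (393,420–515 in the crop) is in line with the green mark (395,386). The bow bar spans rows 133–168, columns 270–525.

Run:
```python
from h import *
m=camera_model("wrist")
a,b=onz(m,186+270/3,61+151/3,73),onz(m,186+525/3,61+151/3,73);print(a,b,(a+b)/2)
rel((*((a+b)/2)[:2],300,1.394))
```

```text
[ 494.70241507 -143.8961183    73.        ] [ 553.51075956 -154.11982833   73.        ] [ 524.10658731 -149.00797332   73.        ]
[0.11, -8.14, 9.56] [-0.1, 0.1, -89.8]
```

Request:
arm_command(steps=[[0, -8.3, 5, 0, 0, -89.8], [0, -8.3, 5, 0, 0, -89.8], [0, -8.3, 5, 0, 0, -89.8], [0, -8.3, 5, 0, 0, -89.8], [0, -8.3, 5, 0, 0, -89.8], [0, -8.3, 5, 0, 0, -89.8], [0, -8.3, 5, 0, 0, -89.8], [0, -8.3, 5, 0, 0, -89.8], [0, -8.3, 5, 0, 0, -89.8], [0, -8.3, 5, 0, 0, -89.8], [0, -8.3, 5, 0, 0, -89.8], [0, -8.3, 5, 0, 0, -89.8]], jaw=3)

```text
t: 10.73
eef_pos: [523.6, -147.4, 345.0]
tcp_rot: [-3.138, -0.0, 1.333]
ft_force: [0.6, 0.1, 0.1]
opening: 0.315
```

Request:
arm_command(steps=[[0, 0, 0, 0, 0, -3.8], [0, 0, 0, 0, 0, -3.8], [0, 0, 0, 0, 0, -3.8]])

```text
t: 10.98
eef_pos: [523.7, -147.4, 345.6]
tcp_rot: [-3.139, -0.0, 1.391]
ft_force: [-0.8, -0.6, -0.3]
opening: 0.319
```

Run:
```python
from h import *
s=state();print(s["eef_pos"],s["tcp_rot"],s["qvel"])
rel((524,-146.6,270,1.394),(524,-146.6,245,1.394))
```

```text
[ 523.69677984 -147.41748298  345.55433678] [-3.13929030e+00 -3.91970865e-04  1.39051444e+00] [ 0.00093829 -0.00624676 -0.0055155   0.00187127  0.00284239  0.01763709]
[0.08, 0.03, 7.56] [-0.1, -0.0, -0.2]
[0.08, 0.04, 10.06] [-0.1, -0.0, -0.2]
```

Request:
arm_command(steps=[[0, 0, 4, 0, 0, 0], [0, 0, 6.5, 0, 0, 0], [0, 0, 8, 0, 0, 0], [0, 0, 9.3, 0, 0, 0], [0, 0, 10, 0, 0, 0], [0, 0, 10, 0, 0, 0], [0, 0, 10, 0, 0, 0]])

```text
t: 11.57
eef_pos: [523.8, -147.5, 246.7]
tcp_rot: [-3.141, -0.0, 1.392]
ft_force: [0.6, 1.1, 0.6]
opening: 0.318
```

Request:
arm_command(steps=[[0, 0, 0, 0, 0, 0], [0, 0, 0, 0, 0, 0], [0, 0, 0, 0, 0, 0], [0, 0, 0, 0, 0, 0], [0, 0, 0, 0, 0, 0], [0, 0, 0, 0, 0, 0]], jaw=0.4)

```text
t: 12.07
eef_pos: [523.8, -147.4, 247.1]
tcp_rot: [3.141, 0.0, 1.393]
ft_force: [0.5, 0.3, 1.4]
opening: 0.092
```

Request:
arm_command(steps=[[0.4, 0, 0, 0, 0, 0], [0.8, 0, 0, 0, 0, 0], [1.2, 0, 0, 0, 0, 0], [1.6, 0, 0, 0, 0, 0], [2.0, 0, 0, 0, 0, 0], [2.4, 0, 0, 0, 0, 0], [2.8, 0, 0, 0, 0, 0], [3.1, 0, 0, 0, 0, 0], [3.2, 0, 0, 0, 0, 0], [3.3, 0, 0, 0, 0, 0], [3.3, 0, 0, 0, 0, 0]])

```text
t: 12.98
eef_pos: [529.6, -114.7, 246.8]
tcp_rot: [-3.142, -0.0, 1.393]
ft_force: [0.0, 1.7, 1.1]
opening: 0.094
```

Request:
arm_command(steps=[[0.1, 0, 0, 0, 0, 0], [0.2, 0, 0, 0, 0, 0], [0.2, 0, 0, 0, 0, 0]])

```text
t: 13.23
eef_pos: [529.7, -113.9, 246.6]
tcp_rot: [-3.141, 0.002, 1.393]
ft_force: [-3.7, -12.6, -0.8]
opening: 0.091
```

Request:
arm_command(steps=[[-0.1, 0, 0, 0, 0, 0], [-0.1, 0, 0, 0, 0, 0], [-0.1, 0, 0, 0, 0, 0], [-0.1, 0, -4, 0, 0, 0], [-0.1, 0, -8, 0, 0, 0], [-0.1, 0, -12, 0, 0, 0], [-0.1, 0, -15, 0, 0, 0], [-0.1, 0, -15, 0, 0, 0]], jaw=3)

```text
t: 13.9
eef_pos: [530.1, -113.7, 402.6]
tcp_rot: [3.133, 0.001, 1.393]
ft_force: [0.0, 0.1, 0.1]
opening: 0.315
```

Request:
arm_command(steps=[[-11.7, 0, 0, 0, 0, 90], [-11.7, 0, 0, 0, 0, 90], [-11.7, 0, 0, 0, 0, 90], [-11.7, 0, 0, 0, 0, 90], [-11.7, 0, 0, 0, 0, 90], [-11.7, 0, 0, 0, 0, 90], [-11.7, 0, 0, 0, 0, 90], [-11.7, 0, 0, 0, 0, 90], [-11.7, 0, 0, 0, 0, 90], [-11.7, 0, 0, 0, 0, 90], [-11.7, 0, 0, 0, 0, 90], [-11.7, 0, 0, 0, 0, 90]])

```text
t: 14.9
eef_pos: [509.1, -228.9, 396.2]
tcp_rot: [-3.141, 0.001, -0.113]
ft_force: [-0.1, 0.1, -0.2]
opening: 0.314
```

Request:
arm_command(steps=[[0, 0, 0, 0, 0, 4], [0, 0, 0, 0, 0, 4], [0, 0, 0, 0, 0, 4]])

```text
t: 15.15
eef_pos: [509.1, -228.9, 396.4]
tcp_rot: [-3.141, 0.001, -0.174]
ft_force: [-0.4, 0.0, 0.1]
opening: 0.315
```

Run:
```python
from h import *
s=state();print(s["eef_pos"],s["tcp_rot"])
m,im=snap("wrist","w_lock3.png")
u,v=proj(m,(516,-190,80));u,v=int(u),int(v);y0=max(v-110,0);x0=u-130
cv2.imwrite("pics/crop4.png",cv2.resize(im[y0:y0+200,x0:x0+260,::-1],(780,600),interpolation=2));print(x0,y0)
```

```text
[ 509.10679376 -228.94138933  396.35781553] [-3.14134605e+00  5.47045887e-04 -1.74137447e-01]
186 61
```

View pics/crop4.png

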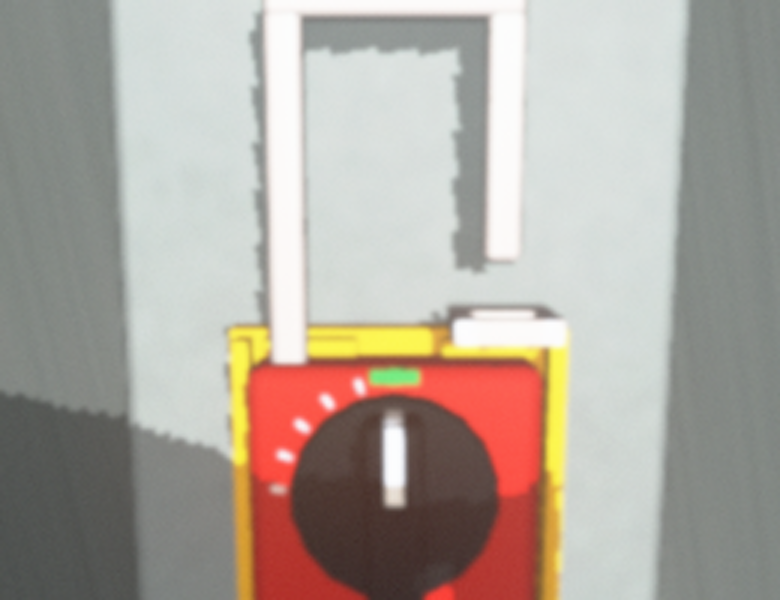

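The shackle is out: the short leg ends at row 260 and the eye starts at row 310, so it's clear. The lock slid about 2.5 mm toward +x in its pocket. Now I'll grasp the dial bar.

Request:
arm_command(steps=[[0, -0.23, 4, 0, 0, 0], [0, -0.23, 8, 0, 0, 0], [0, -0.23, 10, 0, 0, 0], [0, -0.23, 11, 0, 0, 0], [0, -0.23, 11.6, 0, 0, 0], [0, -0.23, 11.9, 0, 0, 0], [0, -0.23, 11.9, 0, 0, 0], [0, -0.23, 11.9, 0, 0, 0]])

```text
t: 15.87
eef_pos: [509.7, -227.0, 278.9]
tcp_rot: [3.141, -0.002, -0.177]
ft_force: [-0.2, 0.5, -0.4]
opening: 0.314
```

Request:
arm_command(steps=[[0, 0, 0, 0, 0, 0], [0, 0, 0, 0, 0, 0], [0, 0, 0, 0, 0, 0], [0, 0, 0, 0, 0, 0], [0, 0, 0, 0, 0, 0], [0, 0, 0, 0, 0, 0]], jaw=0.8)

```text
t: 16.37
eef_pos: [509.8, -227.0, 278.4]
tcp_rot: [3.141, -0.002, -0.177]
ft_force: [2.9, -0.1, 4.6]
opening: 0.145
```

Request:
arm_command(steps=[[0, 0.05, -0.5, 0, 0, 0], [0, 0.1, -1, 0, 0, 0], [0, 0.1, -2, 0, 0, 0], [0, 0.1, -3, 0, 0, 0], [0, 0.1, -4.5, 0, 0, 0], [0, 0.1, -6, 0, 0, 0], [0, 0.1, -8, 0, 0, 0], [0, 0.1, -10, 0, 0, 0], [0, 0.1, -12, 0, 0, 0], [0, 0.1, -14, 0, 0, 0], [0, 0.1, -14.8, 0, 0, 0], [0, 0.1, -14.8, 0, 0, 0]])

```text
t: 17.37
eef_pos: [509.0, -227.7, 428.0]
tcp_rot: [3.14, -0.003, -0.177]
ft_force: [-0.5, 0.3, -2.1]
opening: 0.146
```

Request:
arm_command(steps=[[0, 0, 0, 0, 0, 0], [0, 0, 0, 0, 0, 0], [0, 0, 0, 0, 0, 0]])

```text
t: 17.62
eef_pos: [509.2, -227.8, 424.6]
tcp_rot: [-3.141, 0.002, -0.177]
ft_force: [-0.6, 0.1, -2.4]
opening: 0.148
```

Run:
```python
from h import *
s=state();print(s["eef_pos"],s["tcp_rot"],s["ft_force"],s["moment"],s["opening"])
m,a=snap("side","side1.png");_,b=snap("top","top1.png")
o=np.hstack([a[100:440,180:520],b[60:400,140:520]])[:,:,::-1]
cv2.imwrite("pics/v9.png",cv2.resize(o,(800,378)))
```

```text
[ 509.2261084  -227.79364852  424.60936654] [-3.14094086e+00  2.06924443e-03 -1.76860859e-01] [-0.5898619   0.08469614 -2.36705761] [-0.06639098 -0.08880188  0.03998995] 0.14767724439339108
```

View pics/v9.png

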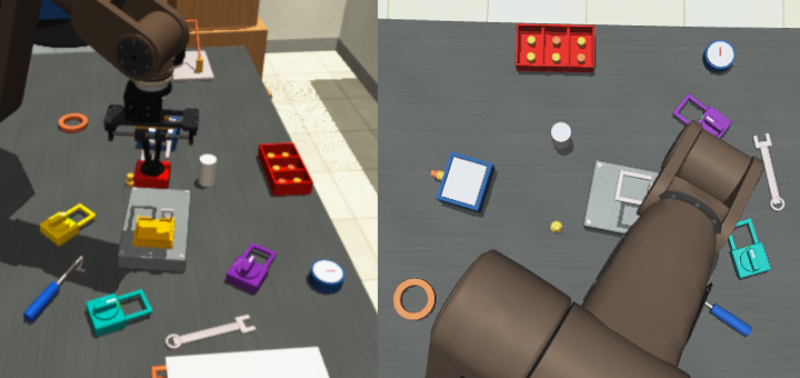

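The lock is lifted: about 2.4 N of weight, underside about 198 mm up. I'll shift it over open bench so it's laterally clear of the station too.

Request:
arm_command(steps=[[0.8, -0.6, 0, 0, 0, 0], [2.3, -1.9, 0, 0, 0, 0], [4.3, -3.5, 0, 0, 0, 0], [6.4, -5.2, 0, 0, 0, 0], [8.5, -7.0, 0, 0, 0, 0], [10.6, -8.7, 0, 0, 0, 0], [12.7, -10.4, 0, 0, 0, 0], [14.8, -12.1, 0, 0, 0, 0], [16.7, -13.7, 0, 0, 0, 0], [18.0, -14.7, 0, 0, 0, 0], [18.6, -15.2, 0, 0, 0, 0], [18.7, -15.3, 0, 0, 0, 0]])

```text
t: 18.72
eef_pos: [721.4, -108.9, 424.6]
tcp_rot: [-3.141, 0.001, -0.176]
ft_force: [-1.2, -0.4, -2.4]
opening: 0.147
```

Request:
arm_command(steps=[[0, 0, -0.1, 0, 0, 0], [0, 0, -0.1, 0, 0, 0], [0, 0, -0.1, 0, 0, 0], [0, 0, -0.1, 0, 0, 0], [0, 0, -0.1, 0, 0, 0], [0, 0, -0.1, 0, 0, 0]])

```text
t: 19.22
eef_pos: [720.0, -110.4, 427.1]
tcp_rot: [3.142, -0.0, -0.177]
ft_force: [-0.1, 0.4, -2.5]
opening: 0.146
```

Run:
```python
from h import *
s=state();print(s["t"],s["eef_pos"],s["tcp_rot"],s["ft_force"],s["opening"],abs(s["qvel"]).max())
_,a=snap("side","side2.png");_,b=snap("top","top2.png");_,w=snap("wrist","w_fin.png")
o=np.hstack([a[80:440,180:520],cv2.resize(b[60:400,140:520],(402,360)),cv2.resize(w,(480,360))])[:,:,::-1]
cv2.imwrite("pics/v10.png",cv2.resize(o,(800,236)))
a=cv2.imread("pics/top0.png");c=b[...,::-1]
for x0,y0,x1,y1,n in((85,185,135,230,"oil"),(140,300,200,355,"ring"),(290,165,320,200,"cap"),(290,255,312,272,"brass"),(475,175,515,255,"wrench"),(400,140,465,200,"purple")):
    print(n,cv2.absdiff(a[y0:y1,x0:x1],c[y0:y1,x0:x1]).mean().round(1))
```

```text
19.2167 [ 720.04267375 -110.4474971   427.06859208] [ 3.14150689e+00 -2.89412623e-04 -1.77393789e-01] [-0.11262794  0.36269287 -2.4506763 ] 0.1456906641119644 0.004248127636868386
oil 2.5
ring 22.8
cap 35.2
brass 30.3
wrench 2.6
purple 2.5
```

View pics/v10.png

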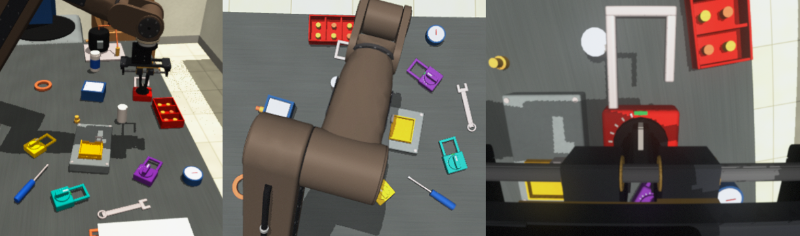

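```bash
python3 -c "
from h import *
print(job_done())"
```

```text
the job is handed in; nothing more can be done
None
```

I handed the job in at about 19.4 s. The cover is pressed home, and the open lock is held still over clear bench. `job_done` gives no verdict, so these are my own last checks:

- **Cover:** I pressed its raised +x end until it stopped with the fingertips 55.3 mm above the bench, at about 18 N. In the next picture it looked level, with even rims.
- **Dial:** I turned it three clicks clockwise, from about -0.89 rad. The pointer lines up with the green mark.
- **Shackle:** I pulled it out until I felt the stop, after about 33 mm of travel including play. The short leg is clear of the hasp eye.
- **Lock:** It is held by the dial bar and weighs about 2.4 N in the gripper. Its underside is about 20 cm above the bench, and it is clear of the station and everything else.
- **Other loose things:** The oil can, wrench and purple look-alike match the first picture. That comparison failed for the ring, capacitor and brass fitting because the arm hid them. The capacitor and fitting sat at their original pixels in the picture before the final move. I saw nothing disturbed around the ring, but did not measure it.

Three things differed from plan or description:

- **Box colour:** The box is blue rather than bare metal. I took it as the right one because it held the tilted white cover.
- **Dial grasp:** My first grasp was about 4 mm off centre, so I opened, corrected and gripped again before turning.
- **Lock position:** The lock slid about 2.5 mm in its pocket during the shackle pull, and I allowed for that when gripping it again.

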